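Puff the nest clean and present the shoe over it

TASK

Give the nest its puff of air: pull the knob on top of the grey valve box straight up until it snaps fully out, then push it fully home again. Then pick up the steel shoe, carry it over the top of the punch rack to the aluminium nest without disturbing the rack, the jar, the tape roll or the hammer, and hold it level and centred over the nest's rectangular pocket, long sides parallel to the pocket's long sides, its underside about 10 mm above the nest's top face, never letting it touch the nest. Finish there, still holding the shoe steady in the gripper: do not put it down or let go.

Things in the scene. Friction and masses are not known exactly. Their poses are not given: they have to be found in the camera images.
- knob (a joint): The valve knob's slide, in m: 0 = pushed home, 0.030 = fully out; it moves straight up as it is pulled. A spring detent holds it at both ends: it resists with up to about 8 N over the first half of the travel, then past 15 mm snaps on by itself to the other end (the same on the way back). It starts home.
- knob_top (a point): Centre of the knob's flat top. The knob is a black disc, 30 mm in diameter, 18 mm thick, axis vertical, on a 12 mm steel stem, on top of a fixed grey box 64 x 56 x 60 mm (a blue hose leaves its far side). At home the disc's underside is 12 mm above the box and its top 90 mm above the bench; fully out its top is at 120 mm.
- shoe: The shoe, a loose bare steel part of about 0.3 to 0.55 kg shaped like an upside-down T: a rectangular foot 60 (x) x 36 (y) x 18 (z) mm with an upright web 30 (x) x 14 (y) mm centred on it, rising from 18 to 64 mm above its underside. Pinch the web across its 14 mm. Origin: centre of its underside; z up; x along the foot's long side. It stands on the bench.
- nest: The nest, an aluminium block bolted to the bench, 110 (x) x 86 (y) x 40 (z) mm, with a rectangular pocket 64 (x) x 40 (y) mm, 18 mm deep, open at the middle of its top, black pad on its floor; a short brass air fitting on one long side. Origin: centre of its underside, on the bench; z up; x along the long side of block and pocket.
- nest_mouth (a point): Centre of the pocket's mouth, level with the nest's top face (40 mm above the bench); axes as the nest's.
- rack: The punch rack, a loose 0.9 kg wooden block 200 (x) x 52 (y) x 50 (z) mm with two rows of steel punches standing in it, tops at most 103 mm above the bench. Origin: centre of its underside; x along its long side, which points roughly away from the robot. It stands between the shoe and the nest (either may be on the left).
- jar: Bystander: a closed jar, 54 mm in diameter, 75 mm high, standing loose. Origin: centre of its underside.
- tape: Bystander: a roll of tan tape lying flat, 92 mm across, 24 mm high. Origin: centre of its underside.
- hammer: Bystander: a small hammer lying on the bench. Origin: on the bench under its middle; x along the handle.
There are look-alikes about, which are no part of the job. Of the things that look like the shoe, take the one that is farthest to the robot's right at the start.

How it is judged:
By the outcome, as a careful person would: the job done as asked, in the order asked, and still so for the second after the job is handed in, while the arm keeps its last pose, push and grip.
It also fails if it takes over 58 s, if anything falls off the work surface, if the arm or the gripper's body presses on something with over 40 N, if the wrist force passes 120 N, or if a joint passes its speed limit or range.

ROBOT

A 7-joint arm with a two-finger parallel gripper is mounted at the origin on the work surface. World frame = base frame: x ahead of the robot, y to its left, z up, the work surface at z = 0. Lengths are in mm, angles in degrees, forces in N, time in s.
With the tool pointing down it reaches from about 350 to 900 mm from the base axis. Payload 7.2 kg.
Tool frame: the origin (TCP) lies midway between the tips of the shut fingers; the grasp point (between the pads) lies 19 mm behind it; z points along the fingers, y is the line along which they close (so a half turn about z gives the same grasp; the last joint's range is limited). The gripper opens to 88 mm and grips with 3 to 60 N. Pads are 20 mm wide; open, the fingers measure 115 mm over their backs; the gripper's body (75 mm by 178 mm) begins 61 mm behind the grasp point.
Start: joints at [-79.595, 23.554, -0.728, 91.456, 0.321, 64.991, -4.71], TCP at [154.516, 605.602, 222.653] pointing down, gripper open.
Joint ranges: [-169.25, 169.25], [-16.82, 113.86], [-84.01, 82.57], [7.8, 145.47], [-59.2, 239.2], [7.22, 106.19], [-163.78, 163.78]. Speed limits (degrees/s): [136.94, 136.94, 172.46, 172.46, 180, 180, 180].

INTERFACE

Orientations are given as [roll, pitch, yaw] about the fixed x, y, z axes, in that order (R = Rz(yaw) Ry(pitch) Rx(roll)).
In Python, from cell import env gives the robot as it stands.
- The arm moves only by the tool play_rows, never from a script. Its argument "deltas" is a list that holds one entry, the list of rows, each a list of 7 numbers: the turn, a rotation vector about the tool's x, y, z in degrees, then the shift along the tool's x, y, z in m, then the finger opening in m, from 0 to 0.0878. A call has 1 to 5 rows; each row shifts and turns the commanded pose from where the row before left it, along the tool's axes as they then stand; what a row does not reach is not made up. A row lasts 1/10 s, in which the tool goes at most 50 mm and 8.59 degrees, less where a joint would pass 70% of its speed; a pose out of reach is approached as far as the arm can. A call with a gripper value outside its range is refused whole. The fingers move at their own pace and stop on an object; "newtons" is the grip in N (left out, the last holds). Time passes only in rows, so rows that do not move let the fingers close. It gives the time, the measured TCP pose, the force, the opening and the grip force at its end, in the units of the state.
- env.get_state(): the state, without advancing time (a new reading comes with each control period).
- env.get_image(name): name is "scene" or "top"; returns (picture, depth): 480x640x3 uint8, blue, green, red; 480x640 float32, mm along the optical axis (not along the pixel's ray), 0 where there is no reading.
- env.camera_model(name): a dict with "vertical_fov" (degrees; the focal length in pixels is half the picture's height over the tangent of half this angle, whatever the lens; pixels are square), "cx", "cy" (the principal point, pixels), "world_from_camera" (4x4, takes a point from camera to world coordinates). Camera axes: x right, y up, looking along -z (the intrinsics and any distortion apply to the point x, -y, -z); pixel columns grow to the right and rows downward; lengths in mm; the calibration is good to about 2 mm. A picture is of the moment at which its call begins. camera_model takes no time and is no camera call.
- env.finish_job(): hands the job in; it is judged then, once.
The state is a dict: "time_s": time; "joint_pos": joint angles; "dq": joint speeds; "joint_torque": joint torques, N m; "position": TCP position; "ee_rot": TCP orientation; "contact_force": force on the tool from outside, world axes, zero at the start; "ft_torque": the same for the moment, N m; "gripper_width": finger opening in mm; "grasp_force": force on a finger pad.
Only numpy, scipy, OpenCV 4.12 (cv2) and the standard library are available. Lean on these libraries where they do the work, as an engineer would, in place of code of your own. Each camera call takes 0.05 s, during which the arm holds its last target. There are 200 camera calls.

## Working session

There is one attempt and no reset: what is moved stays moved. The work goes in short steps, Python scripts to look and compute and a tool call to move; the robot and the scene stay as the last step left them, time stands still between calls to the robot, and variables do not carry over. Pictures are saved under pics/ and viewed, at most 10 in all, crops included, and the job is handed in when it is done.

Besides the shell and the picture viewer there is one more tool, called after "Call:" as a command line: name --argument value ..., lists and objects as JSON in quotes. play_rows: Moves the arm, as the interface text tells. Its arguments: {"type":"object","properties":{"deltas":{"type":"array","items":{"type":"array","items":{"type":"array","items":{"type":"number"}}}},"newtons":{"type":"number"}},"required":["deltas"]}

```bash
ls; mkdir -p pics; python3 - <<'E'
from cell import env
import cv2,numpy as np
s=env.get_state();print({k:np.round(v,2).tolist() for k,v in s.items()})
for n in("scene","top"):
    p,d=env.get_image(n);cv2.imwrite(f"pics/{n}0.png",p);np.savez(f"{n}0.npz",p=p,d=d)
    m=env.camera_model(n);print(n,m)
E
```

```text
pics
{'time_s': 0.0, 'joint_pos': [-79.6, 23.6, -0.73, 91.5, 0.32, 64.99, -4.71], 'dq': [-0.13, 0.02, 0.01, -0.08, 0.08, -0.02, -0.03], 'joint_torque': [0.0, -58.8, 0.64, -29.11, -0.05, 0.02, 0.0], 'position': [154.44, 605.12, 221.82], 'ee_rot': [-179.91, 0.01, 165.69], 'contact_force': [0.43, 0.45, 0.21], 'ft_torque': [-0.0, 0.03, -0.03], 'grasp_force': 0.0, 'gripper_width': 87.85}
scene {'vertical_fov': 44.03543003872965, 'cx': 312.2986211744954, 'cy': 242.55638042845905, 'world_from_camera': array([[-8.10700831e-01, -3.67396136e-01,  4.55833568e-01,
         1.21475090e+03],
       [ 5.85199697e-01, -4.85271685e-01,  6.49655837e-01,
         1.11960887e+03],
       [-1.74779205e-02,  7.93430193e-01,  6.08410266e-01,
         1.04429145e+03],
       [ 0.00000000e+00,  0.00000000e+00,  0.00000000e+00,
         1.00000000e+00]])}
top {'vertical_fov': 43.49401925820584, 'cx': 317.83553276087645, 'cy': 235.34624456498616, 'world_from_camera': array([[-1.01571914e-01,  9.73772099e-01, -2.03595299e-01,
         2.46186339e+02],
       [-9.94826818e-01, -9.97630023e-02,  1.91558234e-02,
         1.30143440e+02],
       [-1.65787190e-03,  2.04487757e-01,  9.78867718e-01,
         1.28074286e+03],
       [ 0.00000000e+00,  0.00000000e+00,  0.00000000e+00,
         1.00000000e+00]])}
```

View pics/top0.png

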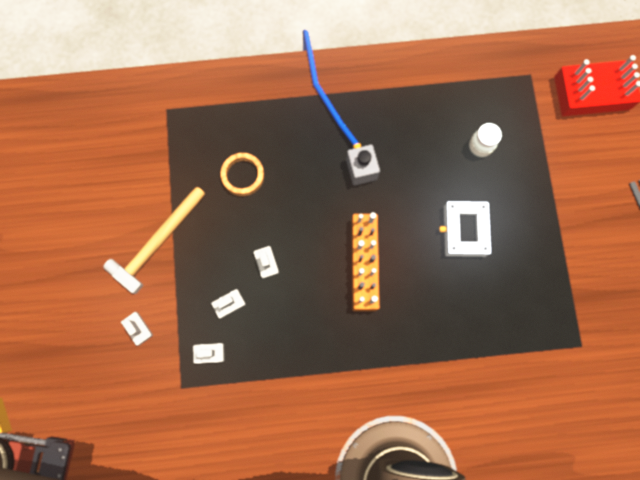

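View pics/scene0.png

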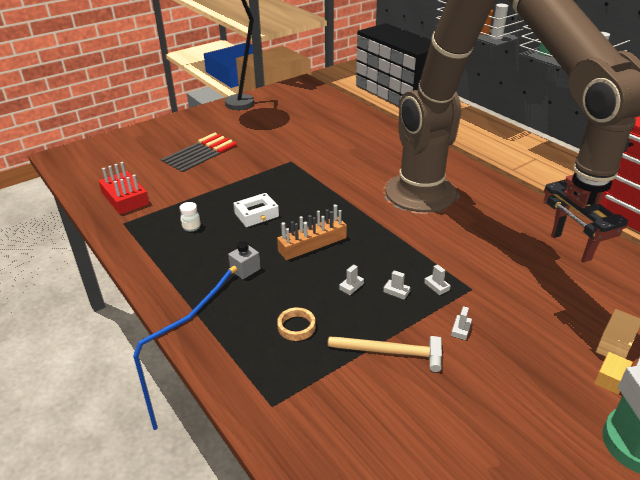

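The top view shows four shoe look-alikes at pixels (136,328), (208,353), (228,303) and (265,262). Image right is the robot's right (-y), so the shoe to take is the one at (265,262). The valve knob is at (364,157), the rack at (366,262), the nest at (468,228), the jar at (485,139), the tape at (242,174), and the hammer is on the left. The scene view agrees: the shoe is at (351,280), the valve at (244,258) and the nest at (256,208).

```bash
cat > h.py <<'E'
import numpy as np,cv2
from cell import env
def K(n):
    m=env.camera_model(n);return m,240/np.tan(np.radians(m["vertical_fov"]/2))
def cloud(n,d):
    m,f=K(n);v,u=np.mgrid[:480,:640];T=m["world_from_camera"]
    c=np.stack([(u-m["cx"])/f*d,-(v-m["cy"])/f*d,-d],-1)
    P=c@T[:3,:3].T+T[:3,3];P[d<=0]=np.nan;return P
def ray(n,uv,z):
    m,f=K(n);T=m["world_from_camera"];uv=np.atleast_2d(uv).astype(float)
    r=np.c_[(uv[:,0]-m["cx"])/f,-(uv[:,1]-m["cy"])/f,-np.ones(len(uv))]@T[:3,:3].T
    o=T[:3,3];return o+r*((z-o[2])/r[:,2])[:,None]
def rect(P):
    (c,s,a)=cv2.minAreaRect(P[:,:2].astype(np.float32))
    if s[0]<s[1]: s=s[::-1];a+=90
    return np.round(c,1),np.round(s,1),round((a+90)%180-90,1)
E
python3 - <<'E'
from h import *
boxes=dict(top=dict(shoe=(245,240,285,285),sh2=(208,285,248,320),valve=(342,140,385,190),nest=(436,195,498,262),rack=(346,205,386,318),jar=(465,118,506,162)),
 scene=dict(shoe=(335,260,368,297),valve=(226,238,263,280),nest=(228,190,284,228),rack=(272,200,352,262),jar=(176,200,204,234)))
for n in boxes:
    z=np.load(n+"0.npz");p,d=z["p"],z["d"];P=cloud(n,d)
    hsv=cv2.cvtColor(p,cv2.COLOR_BGR2HSV)
    for k,(a,b,c,e) in boxes[n].items():
        Q=P[b:e,a:c].reshape(-1,3);H=hsv[b:e,a:c].reshape(-1,3)
        print(n,k,"z hist",np.histogram(Q[:,2],bins=[-20,-6,6,12,24,34,46,54,60,68,85,97,110])[0])
        for lo,hi in dict(shoe=[(12,24),(57,70)],sh2=[(12,24),(57,70)],valve=[(54,66),(84,97)],nest=[(34,46)],rack=[(44,56),(80,110)],jar=[(66,84)])[k]:
            m=(Q[:,2]>lo)&(Q[:,2]<hi)
            if m.sum()>4: print("   ",lo,hi,m.sum(),rect(Q[m]),"med",np.round(np.median(Q[m],0),1))
E
```

```text
top shoe z hist [   4 1260   61  335   14    6    5   12   87    7    0    0]
    12 24 335 (array([463.3, 222.6]), array([60.7, 35.9]), 12.5) med [457.8 219.3  18.1]
    57 70 101 (array([463.5, 222.7]), array([30.3, 13.7]), 13.6) med [462.8 222.7  64.2]
top sh2 z hist [  3 850  39 348  14  19  11  11  96   5   0   0]
    12 24 348 (array([383.4, 308.9]), array([60.1, 36.7]), -66.8) med [379.4 303.7  18.3]
    57 70 108 (array([383.6, 308.8]), array([30. , 14.6]), -68.3) med [383.1 308.9  64. ]
top valve z hist [   3 1035   80   62   89   67   46  270  312   21  153    1]
    54 66 573 (array([650.6,  -5.3]), array([66.3, 56.2]), 9.0) med [642.8  -2.6  60.2]
    84 97 157 (array([651. ,  -5.7]), array([28.4, 27.3]), -74.2) med [650.7  -5.   90.1]
top nest z hist [   1 1657  125  381  372 1577   19    0    0    0    0    0]
    34 46 1577 (array([ 489.7, -211.2]), array([111.5,  87.9]), -6.5) med [ 488.5 -210.5   40.4]
top rack z hist [   3 1904   88   50   24  142 1683  152   49   89  153  163]
    44 56 1881 (array([439.4,  14.3]), array([200.1,  52.2]), -5.9) med [432.1  15.4  50.
[... 656 characters left out ...]
 4.3  60.5]
    84 97 78 (array([652.3,  -5.8]), array([29.5, 28.3]), 18.1) med [653.5  -3.1  90.1]
scene nest z hist [   1 1048  129  174  207  527   13    0    0    0    5    9]
    34 46 527 (array([ 489.3, -205.1]), array([113.5, 109. ]), -7.6) med [ 490.8 -205.    40.8]
scene rack z hist [   5 2628  302  267  201  281  532  119  115  227  172   90]
    44 56 658 (array([431.6, -68.8]), array([227.3, 203.9]), 84.2) med [446.9  23.4  50.6]
    80 110 329 (array([438.6,  15.1]), array([181.2,  43.1]), -6.9) med [440.5  15.3  92.2]
scene jar z hist [  1 446  58  55  55  71  52  25  35 151   0   0]
    66 84 162 (array([ 679.2, -276.1]), array([51. , 49.1]), -73.1) med [ 679.5 -271.5   75.2]
```

Both views agree, and the sizes and heights match the specification:
- **Shoe:** (463.4, 222.6), yaw 12.8°
- **Knob:** (651.3, -5.6)
- **Nest:** (489.6, -211), yaw -6.5°

I'll bring the tool to yaw 180° and then go to the knob.

Call:
play_rows --deltas '[[[0, 0, -7.15, 0, 0, 0, 0.0878], [0, 0, -7.15, 0, 0, 0, 0.0878], [0, 0, 0, -0.0276, -0.0339, 0, 0.0878], [0, 0, 0, -0.0276, -0.0339, 0, 0.0878], [0, 0, 0, -0.0276, -0.0339, 0, 0.0878]]]' --newtons 50

```text
time_s: 0.6
position: [237.9, 502.4, 222.0]
ee_rot: [-179.9, -0.0, -180.0]
contact_force: [1.3, -0.2, 0.0]
gripper_width: 87.4
grasp_force: 0.0
```

Call:
play_rows --deltas '[[[0, 0, 0, -0.0276, -0.0339, 0, 0.0878], [0, 0, 0, -0.0276, -0.0339, 0, 0.0878], [0, 0, 0, -0.0276, -0.0339, 0, 0.0878], [0, 0, 0, -0.0276, -0.0339, 0, 0.0878], [0, 0, 0, -0.0276, -0.0339, 0, 0.0878]]]'

```text
time_s: 1.1
position: [376.0, 332.7, 222.5]
ee_rot: [-180.0, -0.0, 180.0]
contact_force: [1.3, 0.8, 0.2]
gripper_width: 87.5
grasp_force: 0.0
```

Call:
play_rows --deltas '[[[0, 0, 0, -0.0276, -0.0339, 0, 0.0878], [0, 0, 0, -0.0276, -0.0339, 0, 0.0878], [0, 0, 0, -0.0276, -0.0339, 0, 0.0878], [0, 0, 0, -0.0276, -0.0339, 0, 0.0878], [0, 0, 0, -0.0276, -0.0339, 0, 0.0878]]]'

```text
time_s: 1.6
position: [513.9, 163.2, 222.5]
ee_rot: [-180.0, -0.0, 180.0]
contact_force: [0.3, 0.8, 0.0]
gripper_width: 87.5
grasp_force: 0.0
```

Call:
play_rows --deltas '[[[0, 0, 0, -0.0276, -0.0339, 0, 0.0878], [0, 0, 0, -0.0276, -0.0339, 0, 0.0878], [0, 0, 0, -0.0276, -0.0339, 0, 0.0878], [0, 0, 0, -0.0276, -0.0339, 0, 0.0878], [0, 0, 0, -0.0276, -0.0339, 0, 0.0878]]]'

```text
time_s: 2.1
position: [651.9, -6.1, 222.2]
ee_rot: [180.0, -0.0, -180.0]
contact_force: [0.3, 0.3, 0.5]
gripper_width: 88.0
grasp_force: 0.0
```

Call:
play_rows --deltas '[[[0, 0, 0, 0, 0, 0, 0.0878], [0, 0, 0, 0, 0, 0, 0.0878]]]'

```text
time_s: 2.3
position: [651.0, -5.8, 221.7]
ee_rot: [-180.0, -0.1, 179.9]
contact_force: [-1.1, 0.1, -0.7]
gripper_width: 87.4
grasp_force: 0.0
```

Call:
play_rows --deltas '[[[0, 0, 0, 0, 0, 0.039, 0.0878], [0, 0, 0, 0, 0, 0.039, 0.0878], [0, 0, 0, 0, 0, 0.039, 0.0878], [0, 0, 0, 0, 0, 0.025, 0.0878], [0, 0, 0, 0, 0, 0.0135, 0.0878]]]'

```text
time_s: 2.8
position: [649.0, -2.5, 64.6]
ee_rot: [180.0, -0.2, -179.9]
contact_force: [1.3, 0.7, 1.0]
gripper_width: 88.0
grasp_force: 0.0
```

Call:
play_rows --deltas '[[[0, 0, 0, 0, 0, 0, 0.04], [0, 0, 0, 0, 0, 0, 0.015], [0, 0, 0, 0, 0, 0, 0.015], [0, 0, 0, 0, 0, 0, 0.015], [0, 0, 0, 0, 0, 0, 0.015]]]'

```text
time_s: 3.3
position: [651.7, -4.7, 68.2]
ee_rot: [180.0, 0.1, 180.0]
contact_force: [0.3, 0.6, -0.3]
gripper_width: 51.3
grasp_force: 0.0
```

Call:
play_rows --deltas '[[[0, 0, 0, 0, 0, 0, 0.015], [0, 0, 0, 0, 0, 0, 0.015], [0, 0, 0, 0, 0, 0, 0.015]]]'

```text
time_s: 3.6
position: [651.2, -5.9, 67.3]
ee_rot: [-179.9, 0.0, 180.0]
contact_force: [-0.5, -0.9, 1.4]
gripper_width: 29.0
grasp_force: 50.0
```

Call:
play_rows --deltas '[[[0, 0, 0, 0, 0, -0.005, 0.015], [0, 0, 0, 0, 0, -0.005, 0.015], [0, 0, 0, 0, 0, -0.005, 0.015], [0, 0, 0, 0, 0, -0.005, 0.015], [0, 0, 0, 0, 0, -0.005, 0.015]]]'

```text
time_s: 4.1
position: [651.2, -5.9, 93.2]
ee_rot: [-179.9, 0.0, 179.9]
contact_force: [-0.5, -4.2, 1.6]
gripper_width: 29.0
grasp_force: 50.0
```

Call:
play_rows --deltas '[[[0, 0, 0, 0, 0, -0.004, 0.015], [0, 0, 0, 0, 0, -0.002, 0.015], [0, 0, 0, 0, 0, 0, 0.015], [0, 0, 0, 0, 0, 0, 0.015], [0, 0, 0, 0, 0, 0, 0.015]]]'

```text
time_s: 4.6
position: [651.2, -5.9, 97.5]
ee_rot: [-179.9, -0.0, 179.9]
contact_force: [5.3, -6.0, -11.1]
gripper_width: 29.2
grasp_force: 50.0
```

```bash
cat > k.py <<'E'
from h import *
p,d=env.get_image("scene");P=cloud("scene",d)
np.savez("sk.npz",p=p,d=d)
cv2.imwrite("pics/k%d.png"%int(env.get_state()["time_s"]*10),cv2.resize(p[190:300,190:310],(720,660))[:600])
Q=P[215:285,220:270].reshape(-1,3)
H=cv2.cvtColor(p,cv2.COLOR_BGR2HSV)[215:285,220:270].reshape(-1,3)
r=np.hypot(Q[:,0]-651,Q[:,1]+5.6)
m=(r<17)&(H[:,2]<60);print(m.sum(),np.percentile(Q[m,2],[2,10,50,90,98]).round(1))
print(env.get_state()["position"],env.get_state()["contact_force"])
E
python3 k.py
```

```text
85 [ 63.8  65.3 118.  127.9 136. ]
[651.1806532   -5.90161312  97.47472746] [  3.7941038   -4.1641524  -11.41064669]
```

The tool rose 30.2 mm and there is 11 N of pull against the end stop, so the knob is fully out. Now I'll push it home.

Call:
play_rows --deltas '[[[0, 0, 0, 0, 0, 0, 0.015], [0, 0, 0, 0, 0, 0.006, 0.015], [0, 0, 0, 0, 0, 0.006, 0.015], [0, 0, 0, 0, 0, 0.006, 0.015], [0, 0, 0, 0, 0, 0.006, 0.015]]]'

```text
time_s: 5.15
position: [651.2, -5.9, 74.6]
ee_rot: [-179.9, 0.0, 179.9]
contact_force: [2.2, -5.2, -4.5]
gripper_width: 29.0
grasp_force: 50.0
```

Call:
play_rows --deltas '[[[0, 0, 0, 0, 0, 0.006, 0.015], [0, 0, 0, 0, 0, 0.002, 0.015], [0, 0, 0, 0, 0, 0, 0.015], [0, 0, 0, 0, 0, 0, 0.015], [0, 0, 0, 0, 0, 0, 0.015]]]'

```text
time_s: 5.65
position: [651.3, -5.9, 67.3]
ee_rot: [-179.9, 0.0, 179.9]
contact_force: [-1.3, -5.3, 2.7]
gripper_width: 29.0
grasp_force: 50.0
```

Call:
play_rows --deltas '[[[0, 0, 0, 0, 0, 0.001, 0.015], [0, 0, 0, 0, 0, 0, 0.015], [0, 0, 0, 0, 0, -0.001, 0.03], [0, 0, 0, 0, 0, 0, 0.0878], [0, 0, 0, 0, 0, 0, 0.0878]]]'

```text
time_s: 6.15
position: [651.3, -3.4, 66.5]
ee_rot: [179.9, 0.0, -180.0]
contact_force: [-0.3, 0.7, -0.1]
gripper_width: 42.2
grasp_force: 0.0
```

Call:
play_rows --deltas '[[[0, 0, 0, 0, 0, 0, 0.0878], [0, 0, 0, 0, 0, 0, 0.0878], [0, 0, 0, 0, 0, 0, 0.0878], [0, 0, 0, 0, 0, 0, 0.0878]]]'

```text
time_s: 6.55
position: [651.2, -4.5, 66.1]
ee_rot: [180.0, -0.0, 180.0]
contact_force: [0.5, 0.2, -0.1]
gripper_width: 74.3
grasp_force: 0.0
```

Call:
play_rows --deltas '[[[0, 0, 0, 0, 0, -0.02, 0.0878], [0, 0, 0, 0, 0, -0.035, 0.0878], [0, 0, 0, 0, 0, -0.035, 0.0878], [0, 0, 0, 0, 0, -0.035, 0.0878], [0, 0, 0, 0, 0, -0.035, 0.0878]]]'

```text
time_s: 7.05
position: [651.0, -4.7, 227.6]
ee_rot: [180.0, -0.0, 180.0]
contact_force: [1.4, 0.6, -0.4]
gripper_width: 87.6
grasp_force: 0.0
```

Call:
play_rows --deltas '[[[0, 0, 0, 0.0235, 0.0285, 0, 0.0878], [0, 0, 0, 0.0235, 0.0285, 0, 0.0878], [0, 0, 0, 0.0235, 0.0285, 0, 0.0878], [0, 0, 0, 0.0235, 0.0285, 0, 0.0878], [0, 0, 0, 0.0235, 0.0285, 0, 0.0878]]]'

```text
time_s: 7.55
position: [532.6, 138.8, 226.3]
ee_rot: [180.0, 0.0, 180.0]
contact_force: [0.5, 0.0, 0.8]
gripper_width: 87.9
grasp_force: 0.0
```

Call:
play_rows --deltas '[[[0, 0, 0, 0.0235, 0.0285, 0, 0.0878], [0, 0, 0, 0.0235, 0.0285, 0, 0.0878], [0, 0, 0, 0.0235, 0.0285, 0, 0.0878], [0, 0, -6.4, 0, 0, 0, 0.0878], [0, 0, -6.4, 0, 0, 0, 0.0878]]]'

```text
time_s: 8.05
position: [462.3, 224.7, 226.3]
ee_rot: [180.0, 0.0, -166.8]
contact_force: [0.3, -0.6, 0.3]
gripper_width: 88.0
grasp_force: 0.0
```

```bash
python3 k.py; python3 - <<'E'
from h import *
z=np.load("sk.npz");P=cloud("scene",z["d"]);cv2.imwrite("pics/s1.png",z["p"])
Q=P[235:285,220:270].reshape(-1,3);m=(np.hypot(Q[:,0]-651,Q[:,1]+5.6)<14)&(Q[:,2]>80)
print("knob top",m.sum(),np.median(Q[m,2]) if m.any() else None)
print(env.get_state()["position"],env.get_state()["ee_rot"],np.round(env.get_state()["joint_pos"],1))
E
```

```text
118 [62.9 66.  87.3 92.7 93.8]
[462.7603567  224.01396682 226.34088293] [-0.57567913  0.27890687  0.1014539 ]
knob top 68 90.15160459570342
[462.7603567  224.01396682 226.34088293] [ 1.79991291e+02  1.72912366e-02 -1.66482465e+02] [-39.   12.4   9.1 106.9  -2.2  60.8  74.6]
```

The knob reads 90.1 mm, so it is home. Now I'll descend to the shoe.

Call:
play_rows --deltas '[[[0, 0, 0, 0, 0, 0.04, 0.0878], [0, 0, 0, 0, 0, 0.04, 0.0878], [0, 0, 0, 0, 0, 0.04, 0.0878], [0, 0, 0, 0, 0, 0.02, 0.0878], [0, 0, 0, 0, 0, 0, 0.0878]]]'

```text
time_s: 8.6
position: [461.5, 222.1, 83.5]
ee_rot: [-179.9, -0.3, -167.3]
contact_force: [0.1, -0.0, -0.2]
gripper_width: 87.8
grasp_force: 0.0
```

Call:
play_rows --deltas '[[[0, 0, 0, 0, 0, 0, 0.0878], [0, 0, 0, 0, 0, 0, 0.0878], [0, 0, 0, 0, 0, 0, 0.0878]]]'

```text
time_s: 8.9
position: [464.1, 223.9, 87.6]
ee_rot: [179.9, 0.1, -167.2]
contact_force: [0.6, -0.7, 0.7]
gripper_width: 87.6
grasp_force: 0.0
```

Call:
play_rows --deltas '[[[0, 0, 0, 0.001, -0.001, 0.015, 0.0878], [0, 0, 0, 0, 0, 0.02, 0.0878], [0, 0, 0, 0, 0, 0.014, 0.0878], [0, 0, 0, 0, 0, 0.008, 0.0878], [0, 0, 0, 0, 0, 0, 0.06]]]'

```text
time_s: 9.4
position: [462.3, 222.1, 29.0]
ee_rot: [-180.0, -0.0, -167.2]
contact_force: [0.2, -0.5, 0.6]
gripper_width: 83.0
grasp_force: 0.0
```

Call:
play_rows --deltas '[[[0, 0, 0, 0, 0, 0, 0.04], [0, 0, 0, 0, 0, 0, 0.025], [0, 0, 0, 0, 0, 0, 0.018], [0, 0, 0, 0, 0, 0, 0.018], [0, 0, 0, 0, 0, 0, 0.018]]]'

```text
time_s: 9.9
position: [462.6, 222.3, 29.4]
ee_rot: [180.0, 0.0, -167.2]
contact_force: [-0.4, 0.6, -0.4]
gripper_width: 43.4
grasp_force: 0.0
```

Call:
play_rows --deltas '[[[0, 0, 0, 0, 0, 0, 0.018], [0, 0, 0, 0, 0, 0, 0.005], [0, 0, 0, 0, 0, 0, 0.005], [0, 0, 0, 0, 0, 0, 0.005], [0, 0, 0, 0, 0, 0, 0.005]]]'

```text
time_s: 10.4
position: [462.5, 222.0, 29.1]
ee_rot: [-180.0, -0.0, -167.2]
contact_force: [-0.3, 0.4, -0.8]
gripper_width: 13.9
grasp_force: 50.0
```

The pads closed at 13.9 mm, which is the web width. Lifting.

Call:
play_rows --deltas '[[[0, 0, 0, 0, 0, -0.008, 0.005], [0, 0, 0, 0, 0, -0.018, 0.005], [0, 0, 0, 0, 0, -0.026, 0.005], [0, 0, 0, 0, 0, -0.03, 0.005], [0, 0, 0, 0, 0, -0.03, 0.005]]]'

```text
time_s: 10.9
position: [461.7, 221.7, 142.1]
ee_rot: [-180.0, -0.1, -167.2]
contact_force: [0.7, 0.4, -6.2]
gripper_width: 13.7
grasp_force: 50.0
```

Call:
play_rows --deltas '[[[0, 0, 0, 0, 0, -0.03, 0.005], [0, 0, 0, 0, 0, -0.02, 0.005], [0, 0, 0, 0, 0, -0.009, 0.005], [0, 0, 0, 0, 0, 0, 0.005], [0, 0, 0, 0, 0, 0, 0.005]]]'

```text
time_s: 11.4
position: [461.7, 221.8, 199.1]
ee_rot: [-180.0, -0.1, -167.2]
contact_force: [0.2, 0.5, -4.7]
gripper_width: 13.8
grasp_force: 50.0
```

```bash
python3 - <<'E'
from h import *
p,d=env.get_image("scene");cv2.imwrite("pics/s2.png",p);s=env.get_state();print(s["position"],s["ee_rot"],s["contact_force"],s["ft_torque"],s["gripper_width"])
E
```

```text
[461.64258473 221.70081286 198.80924509] [-1.79955533e+02 -1.28788514e-01 -1.67209103e+02] [ 0.51877134  0.30813014 -4.79224017] [ 0.06366593 -0.00638794  0.01996463] 14.119224231590346
```

View pics/s2.png

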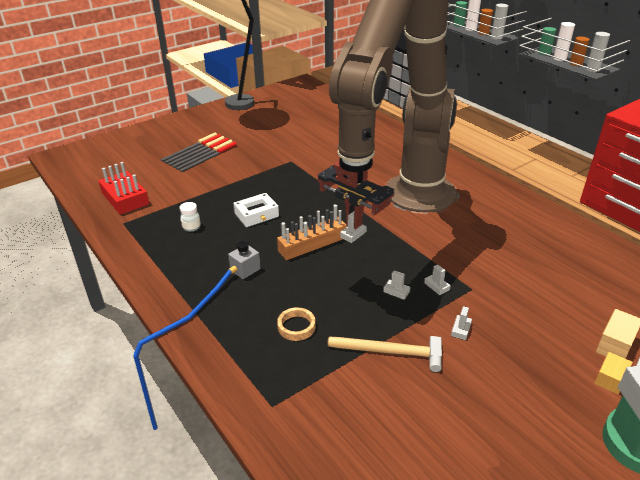

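The shoe is held level at about (353,232), clear of everything, and the other three look-alikes are untouched. Next I'll turn to the nest's yaw and carry the shoe over the rack, with its underside about 170 mm up.

Call:
play_rows --deltas '[[[0, 0, 5, 0, 0, 0, 0.005], [0, 0, 7, 0, 0, 0, 0.005], [0, 0, 5, 0, 0, 0, 0.005], [0, 0, 2.3, 0, 0, 0, 0.005], [0, 0, 0, -0.002, -0.012, 0, 0.005]]]'

```text
time_s: 11.95
position: [462.2, 210.9, 198.7]
ee_rot: [-179.9, -0.1, 173.6]
contact_force: [-0.8, 0.5, -4.8]
gripper_width: 13.7
grasp_force: 50.0
```

Call:
play_rows --deltas '[[[0, 0, 0, -0.004, -0.022, 0, 0.005], [0, 0, 0, -0.006, -0.032, 0, 0.005], [0, 0, 0, -0.007, -0.038, 0, 0.005], [0, 0, 0, -0.007, -0.038, 0, 0.005], [0, 0, 0, -0.007, -0.038, 0, 0.005]]]'

```text
time_s: 12.45
position: [474.0, 37.0, 199.4]
ee_rot: [-180.0, -0.1, 173.6]
contact_force: [1.5, 0.1, -4.0]
gripper_width: 14.2
grasp_force: 50.0
```

Call:
play_rows --deltas '[[[0, 0, 0, -0.007, -0.038, 0, 0.005], [0, 0, 0, -0.007, -0.038, 0, 0.005], [0, 0, 0, -0.007, -0.038, 0, 0.005], [0, 0, 0, -0.007, -0.038, 0, 0.005], [0, 0, 0, -0.006, -0.038, 0, 0.005]]]'

```text
time_s: 12.95
position: [486.0, -155.4, 199.5]
ee_rot: [-180.0, -0.1, 173.6]
contact_force: [1.5, -0.8, -4.7]
gripper_width: 13.9
grasp_force: 50.0
```

Call:
play_rows --deltas '[[[0, 0, 0, -0.005, -0.028, 0, 0.005], [0, 0, 0, -0.004, -0.02, 0, 0.005], [0, 0, 0, -0.001, -0.009, 0, 0.005], [0, 0, 0, 0, 0, 0, 0.005], [0, 0, 0, 0, 0, 0, 0.005]]]'

```text
time_s: 13.45
position: [490.1, -209.8, 199.6]
ee_rot: [180.0, -0.1, 173.5]
contact_force: [-0.2, -1.3, -4.6]
gripper_width: 13.7
grasp_force: 50.0
```

```bash
python3 - <<'E'
from h import *
# pocket mouth from the initial pictures: bright top-face mask, inner and outer contour cast at z=40
for n,(a,b,c,e) in dict(top=(436,195,498,262),scene=(228,190,284,228)).items():
    z=np.load(n+"0.npz");p=z["p"];P=cloud(n,z["d"])
    m=((P[...,2]>36)&(P[...,2]<45)).astype(np.uint8);M=np.zeros_like(m);M[b:e,a:c]=m[b:e,a:c]
    cs,h=cv2.findContours(M,cv2.RETR_CCOMP,cv2.CHAIN_APPROX_NONE)
    for i,ct in enumerate(cs):
        if cv2.contourArea(ct)>100: print(n,"hole" if h[0,i,3]>=0 else "outer",rect(ray(n,ct[:,0,:],40)))
# held shoe now
for n in("scene","top"):
    p,d=env.get_image(n);np.savez(n+"3.npz",p=p,d=d);P=cloud(n,d).reshape(-1,3);cv2.imwrite(f"pics/{n}3.png",p)
    m=(np.hypot(P[:,0]-490,P[:,1]+211)<45)&(P[:,2]>150)&(P[:,2]<195)
    print(n,m.sum(),np.histogram(P[m,2],bins=range(150,200,4)))
    t=m&(P[:,2]>184.5-0)&(P[:,2]<192)
    if t.sum()>5: print(rect(P[t]))
    if m.sum()>5: print("all foot",rect(P[m]))
s=env.get_state();print(s["position"],s["ee_rot"])
E
```

```text
top outer (array([ 489.3, -210.6]), array([110.3,  88.5]), -5.9)
top hole (array([ 489.5, -210.4]), array([72.1, 44.4]), -8.5)
scene outer (array([ 489.7, -209.6]), array([114.4,  96.7]), -6.6)
scene hole (array([ 487.9, -208.3]), array([73.5, 59.5]), -8.7)
scene 217 (array([ 0,  0,  0,  0,  0, 12, 26, 27, 30, 65, 51,  6]), array([150, 154, 158, 162, 166, 170, 174, 178, 182, 186, 190, 194, 198]))
(array([ 491.9, -206.4]), array([63.2, 41. ]), -13.2)
all foot (array([ 491.8, -206.7]), array([62.5, 42.7]), -11.4)
top 305 (array([  0,   0,   0,   0,   0,   3,  24,  20,  28, 139,  87,   4]), array([150, 154, 158, 162, 166, 170, 174, 178, 182, 186, 190, 194, 198]))
(array([ 491.1, -208. ]), array([60.8, 36.4]), -4.7)
all foot (array([ 491.1, -207.9]), array([60.8, 36.5]), -4.7)
[ 490.60515574 -209.29781467  199.90068957] [ 1.79951365e+02 -2.95817059e-02  1.73610407e+02]
```

View pics/scene3.png

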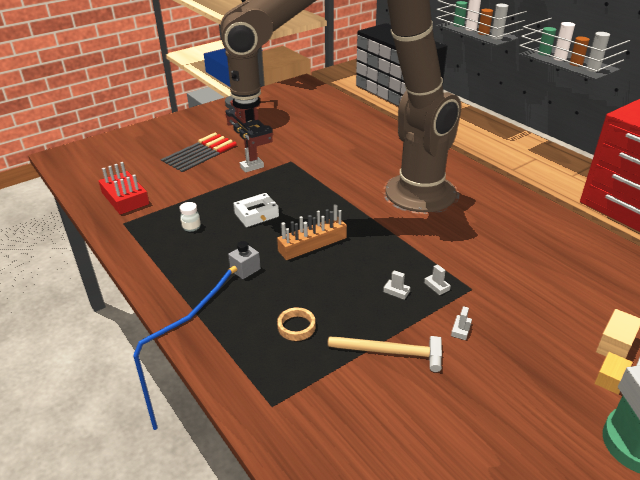

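The scene view shows the shoe held over the nest at about (252,163), level. The rack, jar, tape and hammer are where they were. Now I'll lower most of the way and measure the shoe against the nest in the same pictures.

Call:
play_rows --deltas '[[[0, 0, 0, 0, 0, 0.015, 0.005], [0, 0, 0, 0, 0, 0.03, 0.005], [0, 0, 0, 0, 0, 0.03, 0.005], [0, 0, 0, 0, 0, 0.02, 0.005], [0, 0, 0, 0, 0, 0.012, 0.005]]]'

```text
time_s: 14.05
position: [490.1, -209.2, 91.6]
ee_rot: [180.0, -0.1, 173.6]
contact_force: [-0.1, 0.8, -4.7]
gripper_width: 14.2
grasp_force: 50.0
```

Call:
play_rows --deltas '[[[0, 0, 0, 0, 0, 0.003, 0.005], [0, 0, 0, 0, 0, 0, 0.005], [0, 0, 0, 0, 0, 0, 0.005], [0, 0, 0, 0, 0, 0, 0.005], [0, 0, 0, 0, 0, 0, 0.005]]]'

```text
time_s: 14.55
position: [491.0, -211.0, 90.9]
ee_rot: [-180.0, 0.1, 173.5]
contact_force: [0.0, -0.5, -5.1]
gripper_width: 13.8
grasp_force: 50.0
```

```bash
cat > m.py <<'E'
from h import *
s=env.get_state();zt=s["position"][2]-29.2+18;print(s["position"].round(1) if hasattr(s["position"],"round") else s["position"],s["ee_rot"],"foot top expected",round(zt,1))
for n in("scene","top"):
    p,d=env.get_image(n);P=cloud(n,d);Q=P.reshape(-1,3);cv2.imwrite(f"pics/{n}_{int(s['time_s']*10)}.png",p)
    near=np.hypot(P[...,0]-490,P[...,1]+210)
    t=(near<42)&(abs(P[...,2]-zt)<5)
    print(n,"foot",t.sum(),"z med",np.median(P[t][:,2]).round(1),rect(P[t]), "contour",rect(ray(n,np.argwhere(t)[:,::-1],zt)))
    t=(near<75)&(abs(P[...,2]-40)<5)
    print(n,"nest",t.sum(),"z med",np.median(P[t][:,2]).round(1),rect(P[t]),"contour",rect(ray(n,np.argwhere(t)[:,::-1],40)))
E
python3 m.py
```

```text
[ 491.  -211.    90.9] [-1.79998970e+02  7.87131295e-02  1.73488415e+02] foot top expected 79.7
scene foot 118 z med 80.8 (array([ 491.4, -211.3]), array([61.3, 45.7]), -5.0) contour (array([ 492.8, -207. ]), array([63.1, 49.1]), -5.0)
scene nest 383 z med 40.4 (array([ 488.9, -208.9]), array([113.7,  94.5]), -8.1) contour (array([ 490.7, -206.2]), array([115.2,  99.6]), -8.9)
top foot 195 z med 79.7 (array([ 491.9, -209.5]), array([60.6, 36.6]), -4.7) contour (array([ 491.1, -210.1]), array([59.1, 36.7]), -8.7)
top nest 835 z med 40.4 (array([ 489.5, -211.8]), array([112.1,  87.6]), -7.1) contour (array([ 489.3, -210.6]), array([110.3,  87.4]), -5.8)
```

Call:
play_rows --deltas '[[[0, 0, 0, 0.0018, -0.0006, 0.002, 0.005], [0, 0, 0, 0, 0, 0.004, 0.005], [0, 0, 0, 0, 0, 0.004, 0.005], [0, 0, 0, 0, 0, 0.0015, 0.005], [0, 0, 0, 0, 0, 0, 0.005]]]'

```text
time_s: 15.15
position: [488.4, -211.2, 78.2]
ee_rot: [180.0, -0.0, 173.5]
contact_force: [0.5, 0.8, -4.9]
gripper_width: 13.9
grasp_force: 50.0
```

Call:
play_rows --deltas '[[[0, 0, 0, 0, 0, 0, 0.005], [0, 0, 0, 0, 0, 0, 0.005], [0, 0, 0, 0, 0, 0, 0.005], [0, 0, 0, 0, 0, 0, 0.005], [0, 0, 0, 0, 0, 0, 0.005]]]'

```text
time_s: 15.65
position: [488.7, -211.2, 78.7]
ee_rot: [180.0, 0.0, 173.5]
contact_force: [-1.1, -0.1, -4.5]
gripper_width: 14.2
grasp_force: 50.0
```

```bash
python3 m.py; python3 - <<'E'
from h import *
p,_=env.get_image("top");q,_=env.get_image("scene")
cv2.imwrite("pics/fin.png",np.hstack([cv2.resize(p[180:280,420:520],(400,400)),cv2.resize(q[150:250,200:300],(400,400))]))
E
```

```text
[ 488.7 -211.2   78.7] [1.79997970e+02 9.79337101e-03 1.73486145e+02] foot top expected 67.5
scene foot 120 z med 68.0 (array([ 489.1, -212.3]), array([63.3, 45.3]), -6.2) contour (array([ 490.2, -206.7]), array([62.2, 45.3]), -11.7)
scene nest 362 z med 40.7 (array([ 489.7, -210.3]), array([112.8,  97. ]), -7.9) contour (array([ 489.5, -207.3]), array([113.6, 101.6]), -6.4)
top foot 192 z med 67.5 (array([ 488.4, -210.7]), array([59.6, 37. ]), -5.8) contour (array([ 488.2, -209.9]), array([59.3, 36.8]), -5.8)
top nest 796 z med 40.2 (array([ 489.5, -211.6]), array([111.5,  88.3]), -6.7) contour (array([ 489.4, -210.4]), array([110.3,  87.7]), -5.8)
```

View pics/fin.png

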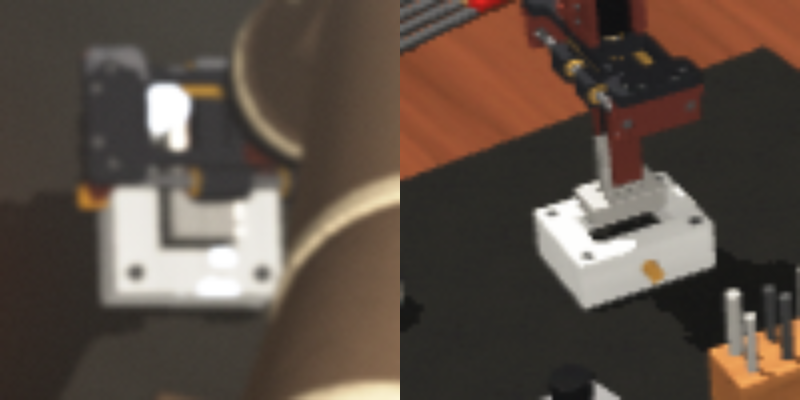

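The close-ups show the shoe hovering level over the pocket and parallel to it, with a gap below. It is within about 1 mm of centre, and its underside is about 9.5 mm above the nest. One small trim, then I'll hand in.

Call:
play_rows --deltas '[[[0, 0, 0, -0.0005, -0.0002, -0.0005, 0.005], [0, 0, 0, 0, 0, 0, 0.005], [0, 0, 0, 0, 0, 0, 0.005], [0, 0, 0, 0, 0, 0, 0.005], [0, 0, 0, 0, 0, 0, 0.005]]]'

```text
time_s: 16.35
position: [489.2, -211.5, 79.1]
ee_rot: [180.0, -0.0, 173.5]
contact_force: [0.9, -0.6, -4.4]
gripper_width: 14.0
grasp_force: 50.0
```

Call:
play_rows --deltas '[[[0, 0, 0, 0, 0, 0, 0.005], [0, 0, 0, 0, 0, 0, 0.005], [0, 0, 0, 0, 0, 0, 0.005], [0, 0, 0, 0, 0, 0, 0.005], [0, 0, 0, 0, 0, 0, 0.005]]]'

```text
time_s: 16.85
position: [489.2, -211.5, 79.1]
ee_rot: [180.0, 0.0, 173.5]
contact_force: [-0.1, 0.2, -5.1]
gripper_width: 13.7
grasp_force: 50.0
```

```bash
python3 -c "
from cell import env
s=env.get_state();print(s['position'],s['ee_rot'],s['gripper_width'],s['contact_force'])
print(env.finish_job())"
```

```text
[ 489.19594568 -211.47826114   79.14460227] [1.79998874e+02 1.38969169e-03 1.73488876e+02] 13.706637784656236 [-0.11459526  0.17652645 -5.13480786]
the job is handed in; nothing more can be done
None
```

I pulled the valve knob fully out and pushed it home, then carried the shoe over the rack and handed the job in at about 17 s, with the shoe still gripped, level and within about 1 mm of centre over the pocket, its underside about 10 mm above the nest.

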